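Lock a die plate in its holder with a slotted latch screw

ROBOT

A 7-joint arm with a two-finger parallel gripper is mounted at the origin on a cart in front of the work surface, level with it; the furniture and walls round the work are solid. World frame = base frame: x ahead of the robot, y to its left, z up, the work surface at z = 0. Lengths are in m, angles in rad, forces in N, time in s.
With the tool pointing down it reaches from about 0.425 to 0.95 m from the base axis. Payload 16.7 kg.
Tool frame: the origin (TCP) lies at the very end of the fingers, on their centre line; the grasp point (between the pads) lies 19 mm behind it (r.tcp_to_grasp is the distance from the TCP to the grasp point, in m); z points along the fingers, y is the line along which they close (so a half turn about z gives the same grasp; the last joint's range is limited). The gripper opens to 94 mm and grips with 3 to 60 N. Pads are 16 mm wide; open, the fingers measure 119 mm over their backs; the gripper's body (75 mm by 177 mm) begins 78 mm behind the grasp point.
Start: joints at [-1.425, 0.426, 0.074, 1.606, -0.034, 1.111, -0.067], TCP at [0.197, 0.646, 0.205] pointing down, gripper open.
Joint ranges: [-2.85, 2.85], [-0.5, 2.14], [-1.23, 1.37], [0.21, 2.46], [-1.02, 4.16], [0.16, 2.05], [-2.73, 2.73]. Speed limits (rad/s): [1.89, 1.89, 2.39, 2.39, 3.01, 3.01, 3.01].

INTERFACE

Orientations are given as a rotation vector (axis times angle).
In Python, from bench import r gives the robot as it stands.
- The arm moves only by the shell command python3 -m jog 'ROWS' [FORCE]. ROWS is JSON, a list of rows, each a list of 3 entries, a list of its own where there are three numbers: the shift along the tool's x, y, z in mm, then the turn, a rotation vector about the tool's x, y, z in degrees, then the finger opening in mm, from 0 to 94. In form: [[[tx, ty, tz], [wx, wy, wz], grip], ...]. A call has 1 to 20 rows; each row is the pose to reach, as a shift and turn from the pose commanded when the call began, along the tool's axes at that moment; what a row does not reach only later rows make up. A row lasts 1/8 s, in which the tool goes at most 62.5 mm and 10.7 degrees, less where a joint would pass 70% of its speed; a pose out of reach is approached as far as the arm can. A call with a gripper value outside its range is refused whole. The fingers move at their own pace and stop on an object; FORCE is the grip in N (left out, the last holds). Time passes only in rows, so rows that repeat a pose let the fingers close. It gives the time, the measured TCP pose, the force, the opening and the grip force at its end, in the units of the state.
- r.get_state(): the state, without advancing time (a new reading comes with each control period).
- r.snapshot(name): name is "scene" or "top"; returns the picture (384x512x3 uint8, blue, green, red); there is no depth.
- r.camera_info(name): a dict with "fx", "fy", "cx", "cy" (pixels), "camera_from_world" (4x4, takes a point from world to camera coordinates). Camera axes: x right, y down, z forward; pixel columns grow to the right and rows downward; lengths in m; the calibration is good to about 2 mm. A picture is of the moment at which its call begins. camera_info takes no time and is no camera call.
- r.close_job(): hands the job in; it is judged then, once.
The state is a dict: "clock": time; "qpos": joint angles; "joint_velocities": joint speeds; "joint_efforts": joint torques, N m; "tcp_pos": TCP position; "orientation": TCP orientation; "force": force on the tool from outside, world axes, zero at the start; "ft_torque": the same for the moment, N m; "opening": opening from 0.0 (shut) to 1.0 (fully open); "grip_force": force on a finger pad.
Only numpy, scipy, OpenCV 4.12 (cv2) and the standard library are available. Lean on these libraries where they do the work, as an engineer would, in place of code of your own. Each camera call takes 0.05 s, during which the arm holds its last target. There are 200 camera calls.

TASK

Slide the tan die plate along its holder until it is fully home against the end stop. Then take the stubby orange flat driver from its blue stand, seat its blade in the slotted latch screw and turn the screw clockwise as far as it goes, so that the yellow tongue lies across behind the plate; keep the blade seated in the slot to the end of the turn, and do not touch the latch with the gripper. Put the driver back upright in its stand, and do not knock over or shift the oil can, the glue bottle and the pen pots.

Things in the scene. Friction and masses are not known exactly. Their poses are not given: they have to be found in the camera images.
- holder: Fixed die holder: 10 mm grey base plate, two dark rails (30 mm high) forming a 154 mm wide channel along its x, end stop (36 mm high, face at x=+93 mm). Origin: on the bench, below the plate's centre when the plate is fully home; x = push direction (world +y within 0.3 rad), z up. Base spans x -165..108, y -122..92 mm; rails x -90..93 mm; channel open at -x.
- die_centre (a point): Centre of the tan die plate (wood with steel ridges), 25 mm above the bench: 186 mm along x, 150 mm along y, edges 21 mm thick, 0.4-0.65 kg. Lies on the holder's base (underside 10 mm above the bench), x along the holder's x, starting 35-65 mm short of home. Push the middle of its rear edge, 93 mm behind this point; it slides with about 2-4 N.
- latch_screw (a joint): Turn (rad) of the slotted latch screw, growing clockwise seen from above. 0: yellow tongue points along the holder's -x (open); stop at 1.45: tongue across behind the plate (locked). Starts at 0 to 0.25. Friction about 0.1 N m; it stays where left. If the plate is not home the tongue hits it.
- slot (a point): On the screw's axis at the top of its round head (34 mm across), 37 mm above the bench; holder frame x=-104, y=-103 mm. x along slot and tongue, z up; turns with the screw. Slot 4.6 mm wide, 7 mm deep, ends open, 45 degree chamfers to a 9.6 mm wide mouth. Tongue: from the axis 55 mm along -x, 14 mm wide, 15-25 mm above the bench.
- driver_grip (a point): Centre of the stubby flat driver's square orange handle, 24 x 24 mm, 60 mm tall, flats facing the driver's x and y; z up the driver. Black flange 34 mm across lies 30-36 mm below, then an 11 mm shank; blade tip 82 mm below. Blade 16 mm wide along x, 2.5 mm thick along y; a black bar on the handle top runs along x. 0.11 kg. Upright in the stand, any yaw.
- driver_tip (a point): Middle of the lower edge of the driver's blade; same axes as driver_grip.
- stand_mouth (a point): Centre of the square hole in the top of the blue tool stand, 60 mm above the bench, z up, x and y along its sides. Fixed block 64 x 64 mm; hole 22 x 22 mm, straight through, 2 mm chamfer. The driver stands in it, flange resting on the top face, driver_grip then 36 mm above this point.
- oil_can_mid (a point): Blue oil can with a thin bent spout, 62 x 67 mm, 144 mm tall, loose beside the tool stand or the holder's open end; point on its axis 50 mm above the bench. To be left alone.
- glue_bottle_mid (a point): White glue bottle with red cap, 36 mm across, 112 mm tall, loose beside the tool stand or the holder's open end; point on its axis 50 mm above the bench. To be left alone.
- pen_pot_mid (a point): Cream pot of pens, 71 x 63 mm, 153 mm tall, loose beside the tool stand or the holder's open end (another, fixed one stands at the back of the bench); point on its axis 50 mm above the bench. To be left alone.

How it is judged:
By the outcome, as a careful person would: the job done as asked, in the order asked, and still so for the second after the job is handed in, with the robot touching nothing.
It also fails if it takes over 67 s, if anything falls off the work surface, if the arm or the gripper's body presses on something with over 40 N, if the wrist force passes 120 N, or if a joint passes its speed limit or range.

## Working session

There is one attempt and no reset: what is moved stays moved. The work goes in short steps, Python scripts to look and compute and a shell command to move; the robot and the scene stay as the last step left them, time stands still between calls to the robot, and variables do not carry over. Pictures are saved under pics/ and viewed, at most 14 in all, crops included, and the job is handed in when it is done.

```bash
mkdir -p pics; ls
python3 - <<'E'
from bench import r
import cv2,numpy as np
np.set_printoptions(precision=4,suppress=True)
for n in("scene","top"):
    cv2.imwrite(f"pics/{n}0.png",r.snapshot(n)); c=r.camera_info(n); print(n,c["fx"],c["fy"],c["cx"],c["cy"]);print(np.array(c["camera_from_world"]))
print(r.get_state())
E
```

```text
pics
scene 419.249928491564 419.249928491564 256.8895404999865 192.87175363557014
[[ 0.7535 -0.6575  0.0061 -0.5273]
 [-0.3764 -0.4389 -0.8159  0.2281]
 [ 0.5391  0.6125 -0.5782  1.1367]
 [ 0.      0.      0.      1.    ]]
top 372.2167639558789 372.2167639558789 254.34148133482984 187.92126944353947
[[-0.0224 -0.9997  0.0071 -0.1514]
 [-0.9967  0.0218 -0.0788  0.591 ]
 [ 0.0786 -0.0088 -0.9969  1.1222]
 [ 0.      0.      0.      1.    ]]
{'clock': 0.1, 'qpos': array([-1.4245,  0.4267,  0.0739,  1.6065, -0.0341,  1.1108, -0.0671]), 'joint_velocities': array([-0.0001,  0.0001,  0.0003, -0.0013,  0.0001, -0.0014, -0.0006]), 'joint_efforts': array([  0.0085, -93.7466,   3.6764, -45.5043,  -0.0489,   0.0168,
         0.0001]), 'tcp_pos': array([0.1967, 0.6453, 0.2049]), 'orientation': array([-0.463 , -3.1072,  0.0018]), 'force': array([-0.6599,  0.4499, -0.9511]), 'ft_torque': array([ 0.0117,  0.0078, -0.0332]), 'grip_force': 0.0, 'opening': 1.000140885126829}
```

View pics/scene0.png

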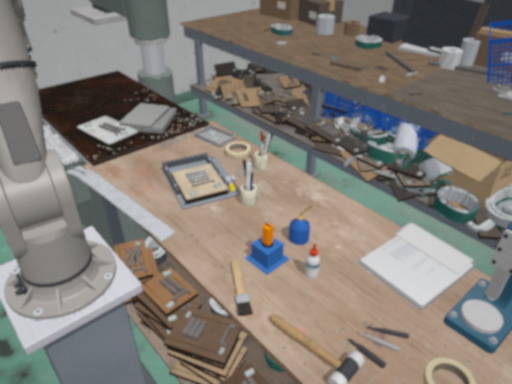

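View pics/top0.png

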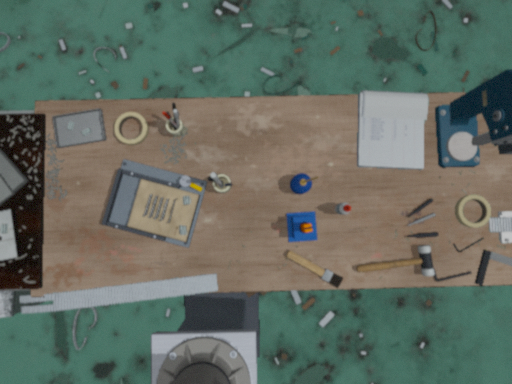

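The pictures show the holder at top (155,203), with the tongue near (193,185) and a pen pot at (221,183). The stand with the driver is at (302,227), the oil can at (301,183) and the glue bottle at (345,209).

```bash
cat > h.py <<'E'
from bench import r
import cv2,numpy as np
np.set_printoptions(precision=4,suppress=True)
def ray(n,u,v):
    c=r.camera_info(n);T=np.array(c["camera_from_world"]);R,t=T[:3,:3],T[:3,3]
    return -R.T@t, R.T@np.array([(u-c["cx"])/c["fx"],(v-c["cy"])/c["fy"],1])
def on(n,u,v,z):
    o,d=ray(n,u,v); return o+d*(z-o[2])/d[2]
def proj(n,p):
    c=r.camera_info(n);T=np.array(c["camera_from_world"]);q=T[:3,:3]@p+T[:3,3]
    return np.array([c["fx"]*q[0]/q[2]+c["cx"],c["fy"]*q[1]/q[2]+c["cy"]])
def mask(im,lo,hi):
    return cv2.inRange(cv2.cvtColor(im,cv2.COLOR_BGR2HSV),np.array(lo),np.array(hi))
def blobs(m,amin=15):
    n,l,s,c=cv2.connectedComponentsWithStats(m)
    return [(s[i,4],c[i],l==i) for i in range(1,n) if s[i,4]>=amin]
E
python3 - <<'E'
from h import *
a=cv2.imread("pics/top0.png"); s=cv2.imread("pics/scene0.png")
for nm,im in(("top",a),("scene",s)):
  for cn,lo,hi in(("orange",(5,190,150),(17,255,255)),("blue",(105,150,80),(125,255,255)),("yellow",(20,170,150),(32,255,255)),("cream",(15,20,170),(35,110,255))):
    for A,c,m in blobs(mask(im,lo,hi),8): 
        q=cv2.minAreaRect(np.argwhere(m)[:,::-1].astype(np.float32))
        print(nm,cn,A,c,np.round(q[1],1),round(q[2],1))
k=cv2.resize(a[155:250,95:240],None,fx=5.5,fy=5.5,interpolation=cv2.INTER_CUBIC);cv2.imwrite("pics/c1.png",k)
E
```

```text
top orange 15 [306.6    225.4667] [3. 6.] 90.0
top blue 204 [299.9265 183.8431] [18. 18.] 90.0
top blue 593 [300.1248 225.9393] [27.1 27.4] 85.9
top yellow 40 [195.975 186.775] [11.2  3.1] 26.6
top cream 146 [130.9315 127.274 ] [29. 29.] 90.0
scene orange 146 [267.5205 234.7877] [19.  9.] 90.0
scene orange 21 [313.7619 251.0952] [5. 4.] 90.0
scene blue 130 [501.3538  23.5615] [ 8. 22.] 90.0
scene blue 208 [495.2356  53.0769] [22.  43.3] 3.5
scene blue 783 [362.857  111.8633] [78.2 17.3] 20.8
scene blue 77 [331.3636 111.8571] [19.  7.] 0.0
scene blue 178 [424.0562 136.5562] [14.  22.6] 40.9
scene blue 366 [298.8661 231.571 ] [17.4 22.7] 6.3
scene blue 751 [266.8229 255.6378] [31.9 35. ] 54.5
scene yellow 22 [231.7273 186.8636] [6. 3.] 90.0
scene cream 1357 [463.7531 157.9499] [69.3 25. ] 26.6
scene cream 256 [238.2031 148.6406] [17. 27.] 90.0
scene cream 195 [262.041  159.9128] [19.7 16.3] 24.0
scene cream 862 [198.2483 180.6914] [29.8 48.3] 76.0
scene cream 282 [251.7128 192.5709] [24.4 26.3] 33.7
scene cream 64 [316.9844 195.7969] [13.   8.5] 26.6
scene cream 47 [213.9574 207.3617] 
[... 872 characters left out ...]
.8] 26.6
scene cream 8 [260.75  318.125] [3.5 2.8] 45.0
scene cream 27 [248.1852 322.5185] [11.9  5.8] 33.7
scene cream 9 [336.3333 330.2222] [1.6 6.3] 78.7
scene cream 12 [242.3333 335.0833] [3. 3.] 90.0
scene cream 26 [265.3846 341.8462] [6.3 6.3] 63.4
scene cream 152 [324.2961 352.5132] [35.  6.] 36.9
scene cream 9 [427.4444 344.4444] [2.5 3.5] 18.4
scene cream 17 [464.8235 346.7059] [8.5 4.7] 18.4
scene cream 26 [283.6538 347.2308] [ 4.9 10.4] 76.0
scene cream 11 [290.7273 350.5455] [5.8 3.1] 63.4
scene cream 9 [296.1111 355.2222] [2.7 3.6] 26.6
scene cream 510 [447.3314 367.6059] [52. 27.] 0.0
scene cream 8 [509.375 367.875] [1.8 4. ] 63.4
scene cream 34 [506.5588 373.7647] [9. 9.] 90.0
```

View pics/c1.png

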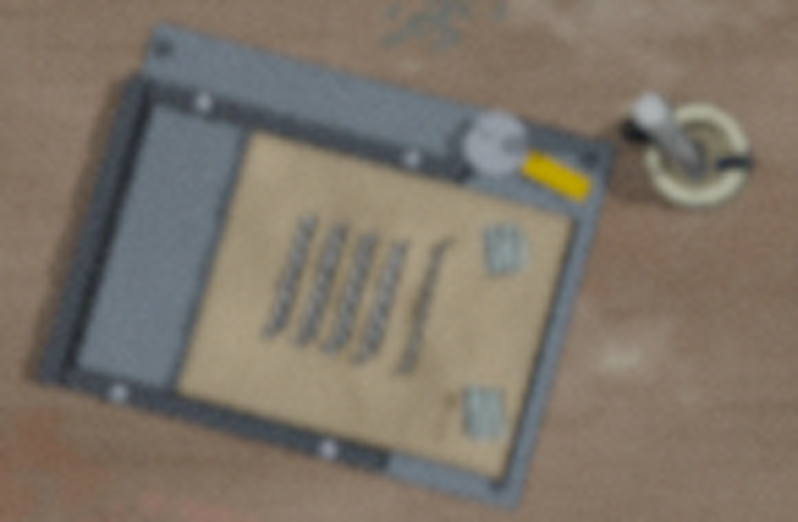

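The crop shows plate corners at crop pixels (248,132), (575,215), (500,478) and (178,395). The screw head is at (497,143), and the base corners are at (612,142), (518,505) and (160,25).

Run:
```python
from h import *
from scipy.optimize import least_squares
f=lambda x,y,z:on("top",95+(x+.5)/5.5-.5,155+(y+.5)/5.5-.5,z)[:2]
P=[((-.165,-.122),f(612,142,.01)),((-.165,.092),f(518,505,.01)),((.108,-.122),f(160,25,.01)),((-.104,-.103),f(497,143,.037))]
C=[f(248,132,.031),f(575,215,.031),f(500,478,.031),f(178,395,.031)]
def T(p,h): c,s=np.cos(p[2]),np.sin(p[2]); return p[:2]+np.array([c*h[0]-s*h[1],s*h[0]+c*h[1]])
g=lambda p:np.ravel([(T(p,h)-w)*(1 if h[0]>-.12 and h[0]<0 else .6) for h,w in P])
s=least_squares(g,[.55,.15,1.57]);print("holder",s.x,"res mm",1e3*s.fun)
# plate
H=[(.093,-.075),(-.093,-.075),(-.093,.075),(.093,.075)]
s2=least_squares(lambda p:np.ravel([T(p,h)-w for h,w in zip(H,C)]),[.55,.1,1.57]);print("plate",s2.x,1e3*s2.fun)
d=s2.x[:2]-s.x[:2];c,si=np.cos(s.x[2]),np.sin(s.x[2]);print("plate in holder",c*d[0]+si*d[1],-si*d[0]+c*d[1])
print("rear mid",T(s2.x,(-.093,0)),"slot",T(s.x,(-.104,-.103)))
a=f(540,167,.025);b=f(580,190,.025);print("tongue ang vs -x:",np.arctan2(*(b-a)[::-1])-(s.x[2]-np.pi))
# driver triangulate
def tri(p,q):
    o1,d1=ray("top",*p);o2,d2=ray("scene",*q);A=np.c_[d1,-d2];t=np.linalg.lstsq(A,o2-o1,rcond=None)[0];return (o1+d1*t[0]+o2+d2*t[1])/2
print("stand top blob@60",on("top",302,226.5,.06)," oil",on("top",300,184,.08),"pot",on("top",220,183,.09),"glue",on("top",345,209,.1))
k=cv2.imread("pics/top0.png")[195:255,270:330];k=cv2.resize(k,None,fx=6.5,fy=6.5,interpolation=cv2.INTER_CUBIC)
k2=cv2.imread("pics/scene0.png")[215:275,240:300];k2=cv2.resize(k2,None,fx=6.5,fy=6.5,interpolation=cv2.INTER_CUBIC)
cv2.imwrite("pics/c2.png",np.hstack([k,k2]))
```

```text
holder [0.5429 0.1745 1.2967] res mm [ 0.1436 -2.0498 -1.8348 -0.2659  1.0369  2.079   0.3926  0.142 ]
plate [0.526  0.1153 1.2986] [-0.0176 -0.9426  0.2126  1.0524 -0.4195 -1.3191  0.2245  1.2093]
plate in holder -0.061560039596489154 0.00023172604323242613
rear mid [0.501  0.0257] slot [0.6139 0.0465]
tongue ang vs -x: -0.2685157511187113
stand top blob@60 [ 0.4671 -0.3026  0.06  ]  oil [ 0.5917 -0.2981  0.08  ] pot [ 0.5988 -0.0645  0.09  ] glue [ 0.5153 -0.4221  0.1   ]
```

View pics/c2.png

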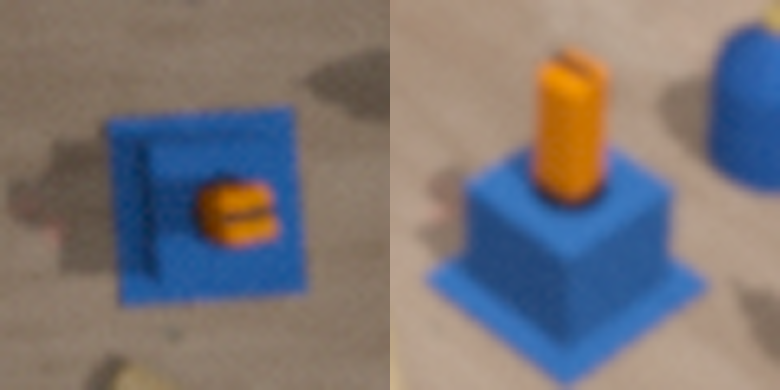

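The driver's top face is at crop pixel (247,214), with the bar running from (225,217) to (268,210). In the scene view its top is at (572,68).

```bash
cat >> h.py <<'E'
from scipy.spatial.transform import Rotation as Ro
def plan(p,yaw,base=None):
    "shift mm, turn deg (tool axes) from measured pose to p with tool y at yaw, pointing down"
    s=r.get_state(); p0,R0=(np.array(s["tcp_pos"]),Ro.from_rotvec(s["orientation"])) if base is None else base
    y=np.array([np.cos(yaw),np.sin(yaw),0]);z=np.array([0,0,-1.]);R=Ro.from_matrix(np.c_[np.cross(y,z),y,z])
    print("shift",np.round(1e3*R0.inv().apply(np.array(p)-p0),1),"turn",np.round(np.degrees((R0.inv()*R).as_rotvec()),2)); return np.array(p),R
def tri(p,q):
    o1,d1=ray("top",*p);o2,d2=ray("scene",*q);t=np.linalg.lstsq(np.c_[d1,-d2],o2-o1,rcond=None)[0];a,b=o1+d1*t[0],o2+d2*t[1];return (a+b)/2,1e3*np.linalg.norm(a-b)
def Hld(x,y,z=0,p=(.5429,.1745,1.2967)):
    c,s=np.cos(p[2]),np.sin(p[2]); return np.array([p[0]+c*x-s*y,p[1]+s*x+c*y,z])
E
python3 - <<'E'
from h import *
f=lambda x,y:(270+(x+.5)/6.5-.5,195+(y+.5)/6.5-.5); g=lambda x,y:(240+(x-390+.5)/6.5-.5,215+(y+.5)/6.5-.5)
print("driver top",tri(f(247,214),g(572,68)), on("top",*f(247,214),.126))
b=on("top",*f(268,210),.126)-on("top",*f(225,217),.126);print("bar yaw",np.arctan2(b[1],b[0]))
c=[on("top",*f(*q),0.005) for q in((108,122),(293,108),(308,290),(122,304))];print("stand base centre",np.mean(c,0)); e=c[1]-c[0];print("stand yaw",np.arctan2(e[1],e[0]),np.linalg.norm(e))
yaw=1.2967
plan(Hld(-.200,0,.12),yaw); plan(Hld(-.200,0,.016),yaw)
E
```

```text
driver top (array([ 0.4661, -0.3096,  0.1251]), np.float64(0.9479482629742096)) [ 0.4658 -0.3092  0.126 ]
bar yaw -1.4332839005939593
stand base centre [ 0.4664 -0.3085  0.005 ]
stand yaw -1.517845428205279 0.08909395713239207
shift [-472.8 -549.3   85.5] turn [-0.06  0.   -1.24]
shift [-472.8 -549.2  189.5] turn [-0.06  0.   -1.24]
```

```bash
python3 -m jog '[[[-473,-549,20],[0,0,-1.2],0],[[-473,-549,20],[0,0,-1.2],0],[[-473,-549,20],[0,0,-1.2],0],[[-473,-549,20],[0,0,-1.2],0],[[-473,-549,20],[0,0,-1.2],0],[[-473,-549,20],[0,0,-1.2],0],[[-473,-549,20],[0,0,-1.2],0],[[-473,-549,20],[0,0,-1.2],0],[[-473,-549,20],[0,0,-1.2],0],[[-473,-549,20],[0,0,-1.2],0],[[-473,-549,20],[0,0,-1.2],0],[[-473,-549,20],[0,0,-1.2],0],[[-473,-549,20],[0,0,-1.2],0],[[-473,-549,20],[0,0,-1.2],0],[[-473,-549,80],[0,0,-1.2],0],[[-473,-549,130],[0,0,-1.2],0],[[-473,-549,150],[0,0,-1.2],0],[[-473,-549,150],[0,0,-1.2],0]]' 20
python3 - <<'E'
from h import *
plan(Hld(-.200,0,.016),1.2967)
plan(Hld(-.1055,0,.016),1.2967)
E
```

```text
clock: 2.35
tcp_pos: [0.4879, -0.0164, 0.0544]
orientation: [-0.428, -3.109, 0.001]
force: [1.2, -0.7, 0.7]
opening: 0.004
grip_force: 0.0
shift [-1.4 -1.3 38.4] turn [-0.07 -0.16  0.05]
shift [-1.5 93.2 38.3] turn [-0.07 -0.16  0.05]
```

```bash
python3 -m jog '[[[-1.5,0,20],[0,0,0],0],[[-1.5,0,38],[0,0,0],0],[[-1.5,0,38],[0,0,0],0],[[-1.5,12,38],[0,0,0],0],[[-1.5,22,38],[0,0,0],0],[[-1.5,29,38],[0,0,0],0],[[-1.5,36,38],[0,0,0],0],[[-1.5,43,38],[0,0,0],0],[[-1.5,50,38],[0,0,0],0],[[-1.5,57,38],[0,0,0],0],[[-1.5,64,38],[0,0,0],0],[[-1.5,71,38],[0,0,0],0],[[-1.5,77,38],[0,0,0],0],[[-1.5,82,38],[0,0,0],0],[[-1.5,86,38],[0,0,0],0]]'
```

```text
clock: 4.22
tcp_pos: [0.5139, 0.0644, 0.0176]
orientation: [-0.432, -3.112, 0.001]
force: [-2.4, -6.1, 5.7]
opening: 0.001
grip_force: 3.4
```

```bash
python3 -m jog '[[[0,2,0],[0,0,0],0],[[0,4,0],[0,0,0],0],[[0,5.5,0],[0,0,0],0]]';python3 -m jog '[[[0,1,0],[0,0,0],0],[[0,2,0],[0,0,0],0]]';  python3 - <<'E'
from h import *
cv2.imwrite("pics/t1.png",cv2.resize(r.snapshot("top")[140:250,95:255],None,fx=5,fy=5,interpolation=cv2.INTER_CUBIC))
plan(Hld(-.1055,0,.016),1.2967)
E
```

```text
clock: 4.6
tcp_pos: [0.5154, 0.0696, 0.0176]
orientation: [-0.432, -3.112, 0.001]
force: [-1.2, -6.8, 5.1]
opening: 0.004
grip_force: 3.3
clock: 4.85
tcp_pos: [0.5159, 0.0714, 0.0176]
orientation: [-0.432, -3.112, 0.001]
force: [-2.0, -6.9, 5.2]
opening: 0.007
grip_force: 3.3
shift [1.9 1.  1.6] turn [-0.05 -0.   -0.09]
```

View pics/t1.png

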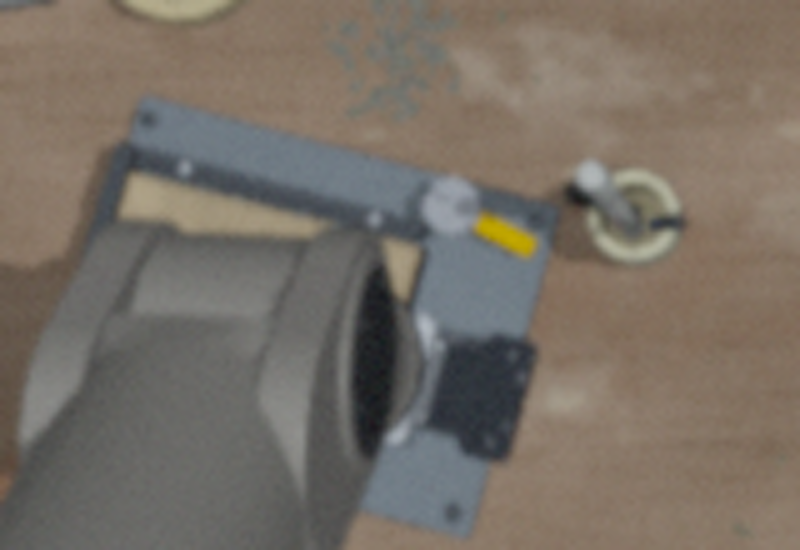

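The plate is nearly against the end stop, with a sliver of gap left near (120,185), and the pot is untouched. I'll push on until the force rises.

```bash
python3 -m jog '[[[0,1,0],[0,0,0],0],[[0,2,0],[0,0,0],0]]';python3 -m jog '[[[0,1,0],[0,0,0],0],[[0,2,0],[0,0,0],0]]';python3 -m jog '[[[0,1,0],[0,0,0],0],[[0,1,0],[0,0,0],0]]'
```

```text
clock: 5.15
tcp_pos: [0.5159, 0.0717, 0.0176]
orientation: [-0.433, -3.111, 0.004]
force: [-4.8, -17.0, 11.7]
opening: 0.009
grip_force: 9.5
clock: 5.4
tcp_pos: [0.5159, 0.0719, 0.0175]
orientation: [-0.435, -3.11, 0.006]
force: [-8.3, -27.2, 17.6]
opening: 0.004
grip_force: 14.5
clock: 5.65
tcp_pos: [0.5159, 0.0719, 0.0175]
orientation: [-0.437, -3.109, 0.008]
force: [-10.2, -29.5, 19.5]
opening: 0.007
grip_force: 15.5
```

```bash
python3 -m jog '[[[0,-25,0],[0,0,0],0],[[0,-35,0],[0,0,0],0],[[0,-35,-50],[0,0,0],40],[[0,-35,-100],[0,0,0],70],[[0,-35,-150],[0,0,0],70],[[0,-35,-190],[0,0,0],70],[[0,-35,-190],[0,0,0],70]]'
python3 - <<'E'
from h import *
print(r.get_state()["qpos"])
plan((.466,-.309,.20),1.708)
t=r.snapshot("top");cv2.imwrite("pics/t2.png",cv2.resize(t[150:250,95:245],None,fx=5,fy=5,interpolation=cv2.INTER_CUBIC))
E
```

```text
clock: 6.52
tcp_pos: [0.5094, 0.0443, 0.2103]
orientation: [0.429, 3.108, 0.005]
force: [-0.1, 0.1, -1.4]
opening: 0.502
grip_force: 0.0
[-0.7432  0.1603  0.5986  1.9928 -0.1082  1.0137  1.2028]
shift [ -53.9 -351.9    9.2] turn [  0.16   0.25 -23.58]
```

View pics/t2.png

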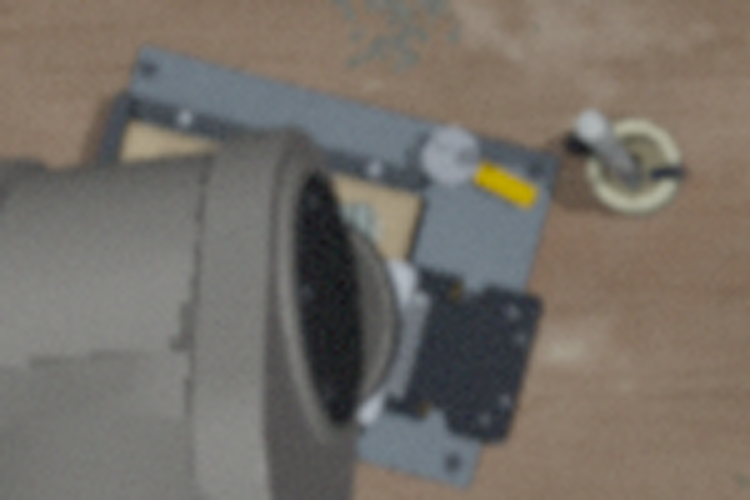

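The plate sits against the stop, the tongue is still near its start angle, and the pot hasn't moved. Gripping across the other pair of flats (-113.6°) keeps joint 7 well inside its range.

```bash
python3 -m jog '[[[-54,-352,9],[0,0,-113.6],70],[[-54,-352,9],[0,0,-113.6],70],[[-54,-352,9],[0,0,-113.6],70],[[-54,-352,9],[0,0,-113.6],70],[[-54,-352,9],[0,0,-113.6],70],[[-54,-352,9],[0,0,-113.6],70],[[-54,-352,9],[0,0,-113.6],70],[[-54,-352,9],[0,0,-113.6],70],[[-54,-352,9],[0,0,-113.6],70],[[-54,-352,9],[0,0,-113.6],70],[[-54,-352,9],[0,0,-113.6],70],[[-54,-352,9],[0,0,-113.6],70],[[-54,-352,9],[0,0,-113.6],70],[[-54,-352,9],[0,0,-113.6],70]]'
python3 - <<'E'
from h import *
print(r.get_state()["qpos"])
plan((.466,-.309,.077),1.708+np.pi/2)
E
```

```text
clock: 8.32
tcp_pos: [0.4594, -0.299, 0.1807]
orientation: [1.57, -2.62, -0.088]
force: [-0.1, 0.4, -1.6]
opening: 0.746
grip_force: 0.0
[ 1.1884  0.463  -0.9745  1.8046  0.4283  1.2058  2.7142]
shift [  1.2 -20.1 102.4] turn [  5.96  -0.75 -35.96]
```

Run:
```python
from h import *
plan((.466,-.309,.18),1.708)
```

```text
shift [  5.7 -10.5  -0. ] turn [ 3.76 -4.85 53.96]
```

```bash
python3 -m jog '[[[5.7,-10.5,0],[3.8,-4.9,54],70],[[5.7,-10.5,0],[3.8,-4.9,54],70],[[5.7,-10.5,0],[3.8,-4.9,54],70],[[5.7,-10.5,0],[3.8,-4.9,54],70],[[5.7,-10.5,0],[3.8,-4.9,54],70],[[5.7,-10.5,0],[3.8,-4.9,54],70],[[5.7,-10.5,0],[3.8,-4.9,54],70],[[5.7,-10.5,0],[3.8,-4.9,54],70]]'
python3 - <<'E'
from h import *
print(r.get_state()["qpos"])
plan((.466,-.309,.18),1.708)
E
```

```text
clock: 9.32
tcp_pos: [0.4664, -0.3095, 0.1805]
orientation: [-0.214, 3.134, -0.003]
force: [-0.4, 0.1, -0.7]
opening: 0.744
grip_force: 0.0
[ 1.1147  0.3603 -0.789   1.857   0.2953  1.0431  1.9141]
shift [0.3 0.5 0.5] turn [-0.11  0.04 -0.06]
```

```bash
python3 -m jog '[[[0,0,30],[0,0,0],70],[[0,0,60],[0,0,0],70],[[0,0,85],[0,0,0],70],[[0,0,103],[0,0,0],70],[[0,0,103],[0,0,0],70],[[0,0,103],[0,0,0],15],[[0,0,103],[0,0,0],15],[[0,0,103],[0,0,0],15],[[0,0,103],[0,0,0],15],[[0,0,103],[0,0,0],15],[[0,0,103],[0,0,0],15]]' 50
python3 - <<'E'
from h import *
for n in("top","scene"):
  im=r.snapshot(n);cv2.imwrite(f"pics/g_{n}.png",im)
k=np.hstack([cv2.resize(cv2.imread("pics/g_top.png")[185:265,260:340],(390,390)),cv2.resize(cv2.imread("pics/g_scene.png")[200:280,230:310],(390,390))]);cv2.imwrite("pics/g.png",k)
E
```

```text
clock: 10.7
tcp_pos: [0.4665, -0.31, 0.078]
orientation: [-0.209, 3.133, -0.005]
force: [-0.6, -0.4, 2.4]
opening: 0.253
grip_force: 49.9
```

View pics/g.png

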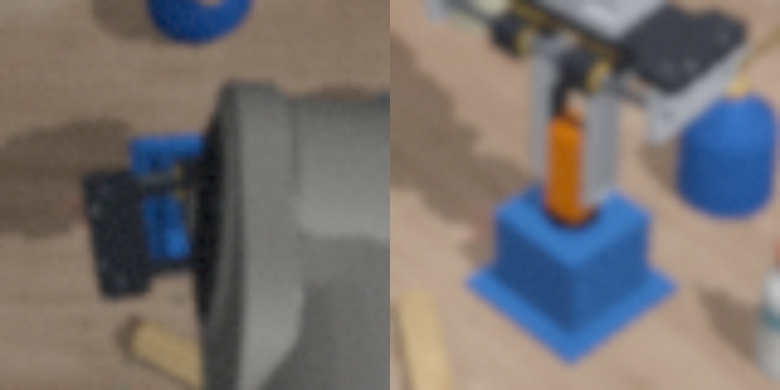

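The driver is held upright by its flats in the stand. I'll lift it to clear the pot and refine the slot's position and angle from the first pictures.

```bash
python3 -m jog '[[[0,0,-40],[0,0,0],15],[[0,0,-90],[0,0,0],15],[[0,0,-140],[0,0,0],15],[[0,0,-175],[0,0,0],15],[[0,0,-175],[0,0,0],15]]'
python3 - <<'E'
from h import *
a=cv2.imread("pics/top0.png").astype(float)
w=np.clip((a[:,:,2]+a[:,:,1])/2-a[:,:,0]-60,0,None);w[:176]=0;w[200:]=0;w[:,:185]=0;w[:,207:]=0
v,u=np.mgrid[:384,:512];ii=w>0
pts=np.array([on("top",x,y,.025)[:2] for x,y in zip(u[ii],v[ii])]);W=w[ii]
c=(pts*W[:,None]).sum(0)/W.sum();C=np.cov(pts.T,aweights=W);e=np.linalg.eigh(C)[1][:,1]
y1=np.arctan2(*e[::-1]);s=np.array([.6139,.0465]);d=c-s
print("tongue centroid",c,"principal yaw",y1,"yaw slot->centroid",np.arctan2(d[1],d[0]),np.linalg.norm(d))
print("head top c1",on("top",95+497.5/5.5-.5,155+143.5/5.5-.5,.037),"t2",on("top",95+451.5/5-.5,150+155.5/5-.5,.037))
print("slot centre from scene proj",proj("scene",np.array([.6139,.0465,.037])))
s0=cv2.imread("pics/scene0.png");t=cv2.imread("pics/top0.png")
cv2.imwrite("pics/c3.png",np.hstack([cv2.resize(t[170:200,172:212],(400,300),interpolation=cv2.INTER_CUBIC),cv2.resize(s0[170:200,205:245],(400,300),interpolation=cv2.INTER_CUBIC)]))
E
```

```text
clock: 11.42
tcp_pos: [0.4673, -0.3099, 0.2553]
orientation: [-0.209, 3.131, -0.009]
force: [-1.0, -0.4, -1.6]
opening: 0.252
grip_force: 49.9
tongue centroid [0.5954 0.0158] principal yaw 1.0874525204291428 yaw slot->centroid -2.1138507545335483 0.03581618024218052
head top c1 [0.6135 0.0464 0.037 ] t2 [0.6135 0.0468 0.037 ]
slot centre from scene proj [229.8633 177.634 ]
```

View pics/c3.png

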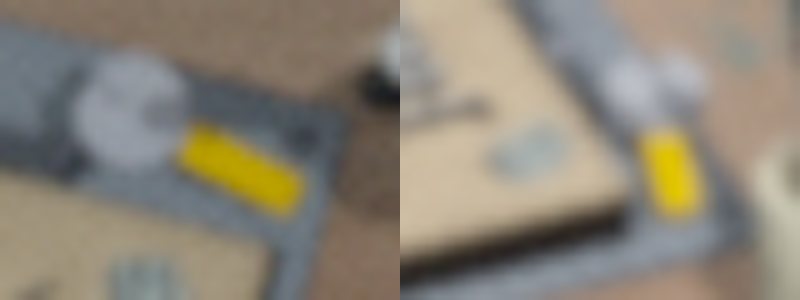

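The head spans about crop (75..185, 50..170) in the top view. In the scene view the dark slot splits it near (655,80), which agrees with the projected slot centre.

Run:
```python
from h import *
plan((.6136,.0466,.255),1.05)
```

```text
shift [-192.4  333.9   -1. ] turn [-0.26  0.3  37.48]
```

```bash
python3 -m jog '[[[-192.4,333.9,-1],[-0.3,0.3,37.5],15],[[-192.4,333.9,-1],[-0.3,0.3,37.5],15],[[-192.4,333.9,-1],[-0.3,0.3,37.5],15],[[-192.4,333.9,-1],[-0.3,0.3,37.5],15],[[-192.4,333.9,-1],[-0.3,0.3,37.5],15],[[-192.4,333.9,-1],[-0.3,0.3,37.5],15],[[-192.4,333.9,-1],[-0.3,0.3,37.5],15],[[-192.4,333.9,-1],[-0.3,0.3,37.5],15],[[-192.4,333.9,-1],[-0.3,0.3,37.5],15],[[-192.4,333.9,-1],[-0.3,0.3,37.5],15],[[-192.4,333.9,-1],[-0.3,0.3,37.5],15],[[-192.4,333.9,-1],[-0.3,0.3,37.5],15]]'
python3 - <<'E'
from h import *
print(r.get_state()["qpos"])
plan((.6136,.0466,.115),1.05)
E
```

```text
clock: 12.92
tcp_pos: [0.6125, 0.0465, 0.2532]
orientation: [-0.81, -3.032, -0.004]
force: [1.2, -1.1, -1.8]
opening: 0.252
grip_force: 49.9
[ 0.4524  0.3989 -0.8257  1.6511  0.3038  1.2286  0.6113]
shift [ -1.4   0.5 138.2] turn [ 0.08 -0.22 -0.06]
```

```bash
python3 -m jog '[[[-1.4,0.5,50],[0,-0.2,0],15],[[-1.4,0.5,100],[0,-0.2,0],15],[[-1.4,0.5,130],[0,-0.2,0],15],[[-1.4,0.5,143],[0,-0.2,0],15],[[-1.4,0.5,143],[0,-0.2,0],15]]'
python3 - <<'E'
from h import *
s=r.get_state();p=s["tcp_pos"];R=Ro.from_rotvec(s["orientation"])
for n in("scene","top"):
  print(n,[proj(n,p+R.apply([0,0,.064])),proj(n,np.array([.6136,.0466,.037]))])
a=r.snapshot("scene");cv2.imwrite("pics/d.png",cv2.resize(a[140:210,190:280],None,fx=8,fy=8,interpolation=cv2.INTER_CUBIC))
plan((.6136,.0466,.094),1.05)
E
```

```text
clock: 13.55
tcp_pos: [0.6136, 0.0473, 0.1102]
orientation: [-0.809, -3.035, -0.003]
force: [-0.5, 0.3, -0.4]
opening: 0.254
grip_force: 49.9
scene [array([229.5565, 175.3722]), array([229.7785, 177.6525])]
top [array([184.0807, 180.2619]), array([184.8806, 180.5499])]
shift [-0. -1. 17.] turn [ 0.12  0.   -0.02]
```

View pics/d.png

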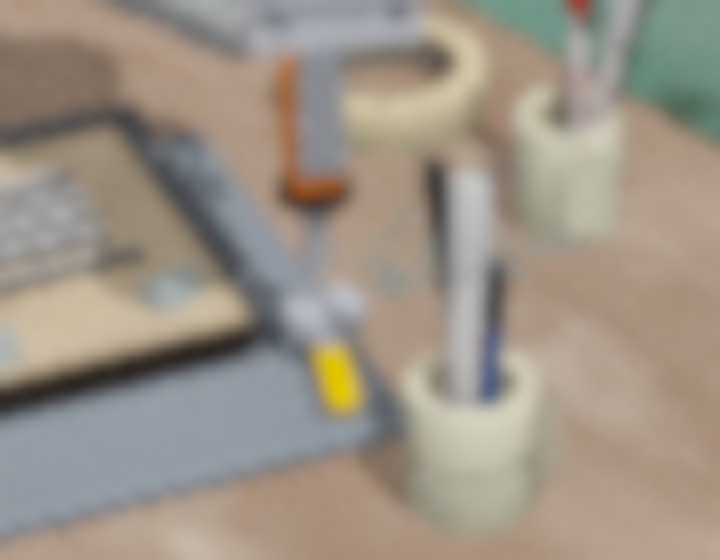

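The blade hangs over the slot (blade at about (318,270), head at (325,305)) and the pot is clear. I'll lower it gently.

```bash
python3 -m jog '[[[0,-0.9,4],[0,0,0],15],[[0,-0.9,8],[0,0,0],15],[[0,-0.9,10],[0,0,0],15]]'; python3 -m jog '[[[0,0,2],[0,0,0],15],[[0,0,4],[0,0,0],15],[[0,0,4],[0,0,0],15]]'
```

```text
clock: 13.98
tcp_pos: [0.6132, 0.0464, 0.1002]
orientation: [0.809, 3.035, 0.002]
force: [0.2, -0.4, -0.7]
opening: 0.254
grip_force: 49.9
clock: 14.35
tcp_pos: [0.614, 0.0463, 0.0964]
orientation: [0.809, 3.034, 0.003]
force: [6.3, -2.1, 0.5]
opening: 0.25
grip_force: 49.9
```

```bash
python3 -m jog '[[[-0.8,0,1],[0,0,0],15],[[-0.8,0,2.5],[0,0,0],15],[[-0.8,0,2.5],[0,0,0],15]]';python3 -m jog '[[[0,0,0.5],[0,0,0],15],[[0,0,1.5],[0,0,0],15],[[0,0,1.5],[0,0,0],15]]'
```

```text
clock: 14.72
tcp_pos: [0.6141, 0.046, 0.0938]
orientation: [0.809, 3.035, 0.002]
force: [2.5, -3.3, 5.0]
opening: 0.253
grip_force: 49.9
clock: 15.1
tcp_pos: [0.6143, 0.0461, 0.0935]
orientation: [0.809, 3.034, 0.002]
force: [-3.0, -3.4, 21.5]
opening: 0.255
grip_force: 49.9
```

```bash
python3 -m jog '[[[0,0,-0.3],[0,0,6],15],[[0,0,-0.3],[0,0,12],15],[[0,0,-0.3],[0,0,18],15],[[0,0,-0.3],[0,0,24],15],[[0,0,-0.3],[0,0,30],15],[[0,0,-0.3],[0,0,36],15],[[0,0,-0.3],[0,0,42],15],[[0,0,-0.3],[0,0,42],15]]' 60
python3 - <<'E'
from h import *
s=r.get_state();print(s["ft_torque"],s["qpos"]);plan((.6138,.0463,.0935),1.2967-1.45)
E
```

```text
clock: 16.1
tcp_pos: [0.6148, 0.0448, 0.0936]
orientation: [1.845, 2.54, 0.002]
force: [1.6, -7.4, 16.2]
opening: 0.251
grip_force: 59.9
[-2.5283 -0.5181  0.1441] [ 0.2663  0.5118 -0.5814  1.8116  0.3465  0.9187 -0.1549]
shift [ 1.7 -0.5  0.1] turn [ 0.13  0.03 26.79]
```

```bash
python3 -m jog '[[[0,0,0],[0,0,6],15],[[0,0,0],[0,0,12],15],[[0,0,0],[0,0,18],15],[[0,0,0],[0,0,24],15],[[0,0,0],[0,0,24],15]]'
python3 - <<'E'
from h import *
s=r.get_state();print(s["ft_torque"],s["qpos"]);plan((.6138,.0463,.0935),1.2967-1.45)
E
```

```text
clock: 16.73
tcp_pos: [0.6145, 0.0442, 0.0936]
orientation: [2.334, 2.101, 0.001]
force: [-1.2, -11.3, 18.4]
opening: 0.249
grip_force: 59.9
[-3.2801  0.1432  0.1018] [ 0.1969  0.4925 -0.4866  1.8161  0.2875  0.9018 -0.5255]
shift [ 2.  -0.9  0.1] turn [0.09 0.05 2.76]
```

```bash
python3 -m jog '[[[0,0,0],[0,0,4],15],[[0,0,0],[0,0,7],15],[[0,0,0],[0,0,7],15]]'
python3 - <<'E'
from h import *
s=r.get_state();print(s["ft_torque"],s["qpos"]);plan((.6138,.0463,.0935),1.2967-1.45)
a=r.snapshot("scene");t=r.snapshot("top");cv2.imwrite("pics/e.png",np.hstack([cv2.resize(a[155:205,190:255],None,fx=6,fy=6,interpolation=cv2.INTER_CUBIC),cv2.resize(t[160:210,160:225],None,fx=6,fy=6,interpolation=cv2.INTER_CUBIC)]))
E
```

```text
clock: 17.1
tcp_pos: [0.6144, 0.044, 0.0936]
orientation: [2.457, 1.955, 0.0]
force: [-1.1, -10.4, 19.4]
opening: 0.253
grip_force: 59.9
[-3.4718  0.3495  0.0853] [ 0.1767  0.4876 -0.4594  1.8175  0.2708  0.8975 -0.6329]
shift [ 2.1 -1.1  0.1] turn [ 0.08  0.05 -4.19]
```

View pics/e.png

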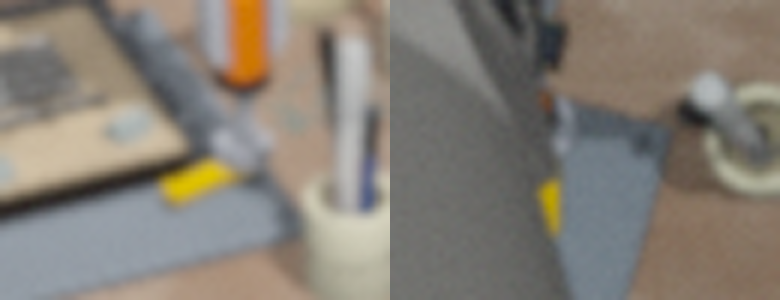

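The tongue now lies almost across behind the plate. The torque is still at friction level, so I'll go on to the stop.

```bash
for i in 1 2; do python3 -m jog '[[[0,0,0],[0,0,2],15],[[0,0,0],[0,0,4],15],[[0,0,0],[0,0,4],15]]'|grep -E "tcp|force"; python3 -c "
from h import *
print(r.get_state()['ft_torque']);plan((.6138,.0463,.0935),1.2967-1.45)"; done
```

```text
tcp_pos: [0.6143, 0.0439, 0.0935]
force: [-1.7, -11.0, 19.4]
grip_force: 59.9
[-3.4518  0.6026  0.1022]
shift [ 2.1 -1.1  0. ] turn [ 0.08  0.05 -8.18]
tcp_pos: [0.6142, 0.0438, 0.0936]
force: [-2.2, -11.2, 20.4]
grip_force: 59.9
[-3.6372  0.7421  0.1181]
shift [ 2.2 -1.2  0. ] turn [  0.07   0.06 -12.18]
```

```bash
for i in 1 2; do python3 -m jog '[[[0,0,0],[0,0,2],15],[[0,0,0],[0,0,3],15],[[0,0,0],[0,0,3],15]]'|grep -E "tcp|force"; python3 -c "
from h import *
print(r.get_state()['ft_torque']);plan((.6138,.0463,.0935),1.2967-1.45)
a=r.snapshot('scene');cv2.imwrite('pics/e$i.png',cv2.resize(a[155:205,190:255],None,fx=10,fy=10,interpolation=cv2.INTER_CUBIC))
for n,c in(('e0','pics/e.png'),('now',None)):
  pass
m=mask(a,(20,150,130),(34,255,255));b=[q for q in blobs(m,8) if abs(q[1][0]-222)<25 and abs(q[1][1]-185)<15];print([(q[0],q[1],cv2.minAreaRect(np.argwhere(q[2])[:,::-1].astype(np.float32))) for q in b])"; done
```

```text
tcp_pos: [0.614, 0.0439, 0.0935]
force: [-3.3, -11.4, 20.0]
grip_force: 59.9
[-3.462   0.9726  0.2687]
shift [ 2.1 -1.2  0. ] turn [  0.06   0.06 -15.15]
[(np.int32(43), array([220.9535, 184.    ]), ((221.25001525878906, 183.75), (4.110960960388184, 10.751744270324707), 71.56504821777344))]
tcp_pos: [0.6139, 0.0439, 0.0935]
force: [-2.8, -11.6, 20.5]
grip_force: 60.0
[-3.5267  1.1133  0.3913]
shift [ 2.  -1.2  0. ] turn [  0.05   0.06 -18.15]
[(np.int32(43), array([220.9535, 184.    ]), ((221.25001525878906, 183.75), (4.110960960388184, 10.751744270324707), 71.56504821777344))]
```

The torque jumped to 0.39 N m and the tongue didn't move between the last two looks, so the screw is at its stop. I'll release the torque a little, lift, and check.

```bash
python3 -m jog '[[[0,0,0],[0,0,-5],15],[[0,0,-2],[0,0,-6],15],[[0,0,-8],[0,0,-6],15],[[0,0,-16],[0,0,-6],15],[[0,0,-60],[0,0,-6],15],[[0,0,-110],[0,0,-6],15],[[0,0,-160],[0,0,-6],15],[[0,0,-160],[0,0,-6],15]]'
python3 - <<'E'
from h import *
a=r.snapshot('scene');m=mask(a,(20,150,130),(34,255,255));print([(q[0],q[1]) for q in blobs(m,8) if abs(q[1][0]-222)<25 and abs(q[1][1]-185)<15])
for q in(1.2,1.35,1.45):
  y=1.2967-np.pi-q;print(q,proj("scene",np.array([.6138+.036*np.cos(y),.0463+.036*np.sin(y),.023])))
cv2.imwrite('pics/f.png',cv2.resize(a[120:215,180:300],None,fx=6,fy=6,interpolation=cv2.INTER_CUBIC))
plan((.4665,-.310,.255),1.69)
E
```

```text
clock: 19.8
tcp_pos: [0.6153, 0.0469, 0.2566]
orientation: [2.585, 1.782, 0.01]
force: [0.3, 0.2, -2.3]
opening: 0.251
grip_force: 59.9
[(np.int32(43), array([220.9535, 184.    ]))]
1.2 [222.5142 185.1135]
1.35 [221.5498 184.4656]
1.45 [221.0147 183.9903]
shift [-385.8  -11.3   -2.1] turn [   0.24    0.01 -117.66]
```

View pics/f.png

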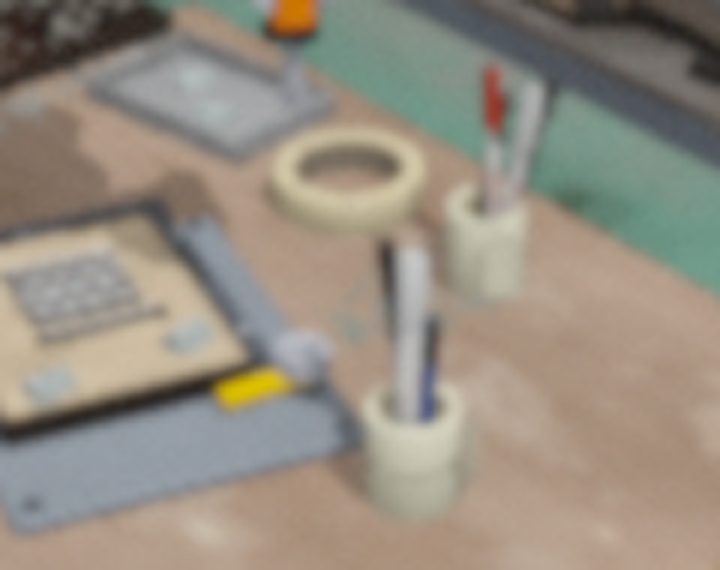

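The measured tongue centroid (221.0,184.0) matches the 1.45 projection, so the latch is locked behind the plate, and the pots haven't moved. Now I'll return the driver, with a quarter turn less of yaw.

```bash
python3 -m jog '[[[-385.8,-11.3,-2],[0,0,-27.7],15],[[-385.8,-11.3,-2],[0,0,-27.7],15],[[-385.8,-11.3,-2],[0,0,-27.7],15],[[-385.8,-11.3,-2],[0,0,-27.7],15],[[-385.8,-11.3,-2],[0,0,-27.7],15],[[-385.8,-11.3,-2],[0,0,-27.7],15],[[-385.8,-11.3,-2],[0,0,-27.7],15],[[-385.8,-11.3,-2],[0,0,-27.7],15],[[-385.8,-11.3,-2],[0,0,-27.7],15],[[-385.8,-11.3,-2],[0,0,-27.7],15],[[-385.8,-11.3,-2],[0,0,-27.7],15],[[-385.8,-11.3,-2],[0,0,-27.7],15]]'
python3 - <<'E'
from h import *
print(r.get_state()["qpos"])
plan((.4665,-.3095,.135),1.69-np.pi/2)
E
```

```text
clock: 21.35
tcp_pos: [0.4661, -0.3102, 0.2539]
orientation: [-2.083, -2.35, -0.002]
force: [-0.1, -0.3, -0.8]
opening: 0.254
grip_force: 59.9
[ 0.7787  0.2191 -0.3564  1.7907  0.0816  1.1467  0.5166]
shift [  0.5   0.4 118.9] turn [ 0.03 -0.09  0.06]
```

```bash
python3 -m jog '[[[0.5,0.4,50],[0,0,0],15],[[0.5,0.4,100],[0,0,0],15],[[0.5,0.4,118],[0,0,0],15],[[0.5,0.4,126],[0,0,0],15],[[0.5,0.4,134],[0,0,0],15],[[0.5,0.4,134],[0,0,0],15]]'; python3 -m jog '[[[0,0,8],[0,0,0],15],[[0,0,16],[0,0,0],15],[[0,0,24],[0,0,0],15],[[0,0,32],[0,0,0],15],[[0,0,38],[0,0,0],15],[[0,0,38],[0,0,0],15]]'
```

```text
clock: 22.1
tcp_pos: [0.4666, -0.3101, 0.1204]
orientation: [-2.085, -2.35, -0.002]
force: [-0.6, -0.3, -0.1]
opening: 0.25
grip_force: 59.9
clock: 22.85
tcp_pos: [0.466, -0.3096, 0.0813]
orientation: [-2.084, -2.349, -0.002]
force: [-0.5, 0.1, -1.5]
opening: 0.251
grip_force: 59.9
```

Entered freely; the flange should land at a TCP height of about 0.078.

```bash
python3 -m jog '[[[0,0,1.5],[0,0,0],15],[[0,0,3],[0,0,0],15],[[0,0,3.5],[0,0,0],15],[[0,0,3.5],[0,0,0],15]]'
```

```text
clock: 23.35
tcp_pos: [0.4663, -0.3098, 0.0784]
orientation: [-2.084, -2.35, -0.002]
force: [-0.4, -0.0, -1.0]
opening: 0.251
grip_force: 59.9
```

```bash
python3 -m jog '[[[0,0,0.5],[0,0,0],15],[[0,0,1],[0,0,0],15],[[0,0,1],[0,0,0],15]]'
```

```text
clock: 23.72
tcp_pos: [0.4663, -0.3099, 0.078]
orientation: [-2.085, -2.35, -0.002]
force: [-2.8, 2.0, 9.3]
opening: 0.252
grip_force: 59.9
```

The flange is down (9 N). I'll release and retreat straight up.

```bash
python3 -m jog '[[[0,0,0],[0,0,0],30],[[0,0,0],[0,0,0],60],[[0,0,0],[0,0,0],60],[[0,0,0],[0,0,0],60],[[0,0,-30],[0,0,0],60],[[0,0,-70],[0,0,0],60],[[0,0,-120],[0,0,0],60],[[0,0,-170],[0,0,0],60],[[0,0,-200],[0,0,0],60],[[0,0,-200],[0,0,0],60],[[0,0,-200],[0,0,0],60]]'
python3 - <<'E'
from h import *
a=r.snapshot("scene");cv2.imwrite("pics/z.png",cv2.resize(a[130:290,150:350],None,fx=3.7,fy=3.7,interpolation=cv2.INTER_CUBIC))
E
```

```text
clock: 25.1
tcp_pos: [0.4659, -0.31, 0.2766]
orientation: [-2.084, -2.349, -0.002]
force: [0.1, 1.0, -0.9]
opening: 0.637
grip_force: 0.0
```

View pics/z.png

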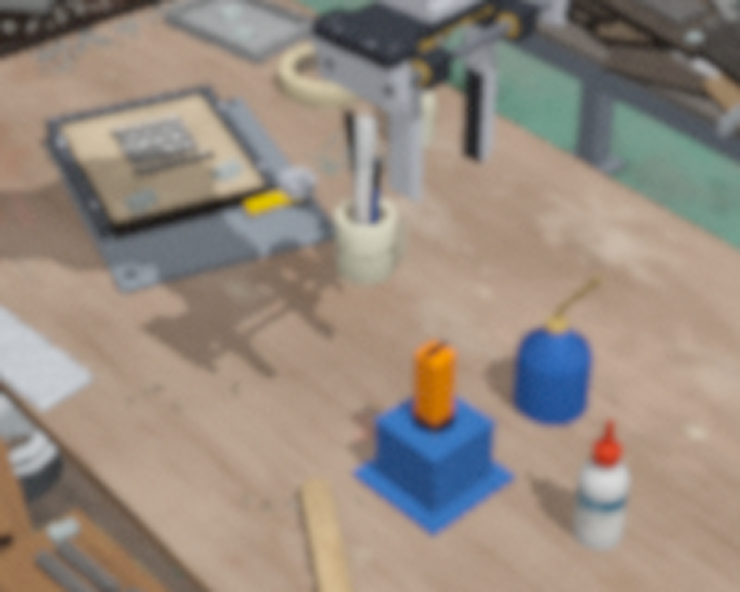

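The driver stands upright in its stand at (435,385). The plate is home, the tongue lies across at (265,203), and the pot, can and bottle are in place.

```bash
python3 -c "
from bench import r
print(r.close_job())"
```

```text
the job is handed in; nothing more can be done
None
```

The job is handed in after about 25 s of robot time: the plate is home, the latch is turned to its stop with the tongue across behind the plate, the driver is back upright in its stand, and the can, bottle and pots look undisturbed in the last picture.

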